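# Screw the hose barb into the clamped socket

## Task

Stand the loose grey hose barb in the white socket held in the clamp, feel for where its lugs drop into the thread, and screw it in clockwise until it just starts to bite on the rubber washer. Then give it a further eighth of a turn, no more, and let go. Work gently, without forcing it, and leave everything else on the shelf where it is.

Things in the scene. Friction and masses are not known exactly. Their poses are not given: they have to be found in the camera images.
- barb: Grey plastic hose barb, 78 mm tall, 90 g, standing loose and upright. Origin: centre of its underside; z up its axis. Pilot 22 mm thick (foot chamfered to 18) from z = 0 to 22 mm; flange 42 mm across from 22 to 27; hexagon from 27 to 57; barbed tail 15 mm (ridges 19) from 57 to 78. Half a turn about z gives the same fit. A shorter plug without tail or lugs is a bystander.
- barb_grip (a point): Middle of the barb's hexagonal grip, 42 mm above its underside, on its axis. The hexagon is 30 mm across flats, 34.6 mm across corners, 30 mm tall; flat faces look along the barb's +x and -x and every 60 degrees from there. Axes as the barb's.
- barb_lugs (a point): Axis point level with the two opposite lugs on the pilot, 7 mm above the barb's underside: round studs 5 mm thick along the barb's x axis, tips 31 mm apart. They run in the socket's thread. Axes as the barb's.
- socket: Fixed clamp with the upright white socket, 48 mm outer and 36 mm inner diameter. Origin: on the shelf under the socket's axis, z up. Base 120 mm (x) by 90 mm (y), 15 mm thick; jaws up to 51 mm; clamp screw with crossbar on the -y side out to 80 mm, 36 mm high.
- socket_mouth (a point): Centre of the socket's rim, 73 mm above the shelf; axes as the socket's. A flat lip level with the rim, open to 25 mm in the middle, stops the lugs except at two opposite gaps, 34 degrees wide (lugs fit within 6 degrees of centre), facing the socket's +x and -x but turned by an unknown angle of up to 57 degrees either way. With the lugs on the lip the barb's underside is 4.5 mm below this point.
- socket_thread (a point): Point on the axis 7 mm below the rim, where the two-start right-hand thread begins. Through the gaps the lugs drop about 10 mm onto the lower thread flank. From there the barb sinks 24 mm per full clockwise turn seen from above; the lugs, once turned out of the gap, have 1 mm of up-down play. Some 20 to 65 degrees on from the gap the flange meets the washer.
- washer: Black rubber washer on the rim, 36 mm inner, 45 mm outer diameter, 5 mm thick; origin: centre of its underside, level with the rim within 1 mm. Springy, 6 N per mm. Once the flange presses it with the lugs drawn up against the thread's upper flank, it pushes back along the axis, rising steadily: 45 degrees more gives about 12 N. The twist stays small. Friction holds it when let go.
- plug: Bystander: short grey blanking plug, 42 mm flange, 33 mm tall, 26 mm hexagon. Origin: centre of its underside.
- canister: Bystander: white ceramic canister with twist cap, 100 mm in diameter, 150 mm tall. Origin: centre of its underside.
- peg0: Bystander: orange clothes peg, 72 x 10 x 13 mm, lying. Origin: centre of its underside.
- peg1: Bystander: orange clothes peg, 72 x 10 x 13 mm, lying. Origin: centre of its underside.
- funnel: Bystander: steel funnel standing on its 90 mm mouth, 100 mm tall. Origin: centre of its underside.
- spice: Bystander: glass spice jar, 46 mm in diameter, 90 mm tall. Origin: centre of its underside.
- trivet: Bystander: round black silicone trivet, 150 mm in diameter, 7 mm thick. Origin: centre of its underside.
There are look-alikes about, which are no part of the job. What is shaped like the barb but blue or orange is not meant.

How it is judged (in metres and radians):
On the way, in this order (a step that is already met when the one before it is completed fails the run):
1. the lugs have dropped through the gaps into the thread, the washer not yet touched (horizontal distance between barb and socket_mouth below 0.004 m and z of barb in the frame of socket_mouth below -0.0095 m and angle between barb's own z axis and vertical below 0.12 rad), for 0.1 s.
2. the flange bites on the washer (3 N) (contact force between barb and washer above 3 N), for 0.1 s.
At the end, for the whole second after the job is handed in: The barb is let go, upright (within 0.1 rad) and centred in the socket (4 mm), at rest, and held by the thread so that its flange presses the washer with 7 to 16.5 N, which is an eighth of a turn past the first bite with a tolerance of about 15 degrees (contact force between barb and washer between 7 and 16.5 N and horizontal distance between barb and socket_mouth below 0.004 m and angle between barb's own z axis and vertical below 0.1 rad and linear speed of barb below 0.01 m/s); the robot touches nothing.
It fails at once if the barb is forced: contact forces on it from the socket, thread and washer add up to more than 50 N (contact force between barb and socket above 50 N).
It fails at once if the washer is crushed (more than 24 N) (contact force between barb and washer above 24 N).
It fails at once if a bystander is pushed more than 30 mm from its place (distance of any of plug, canister, peg0, peg1, funnel, spice, trivet from where it was at the start of the episode above 0.03 m).
It also fails if it takes over 72 s, if anything falls off the work surface, if the arm or the gripper's body presses on something with over 40 N, if the wrist force passes 120 N, or if a joint passes its speed limit or range.

## Robot

A 6-joint arm with a two-finger parallel gripper is mounted at the origin on the work surface. World frame = base frame: x ahead of the robot, y to its left, z up, the work surface at z = 0. Lengths are in m, angles in degrees, forces in N, time in s.
With the tool pointing down it reaches from about 0.3 to 0.75 m from the base axis. Payload 8.5 kg.
Tool frame: the origin (TCP) lies at the very end of the fingers, on their centre line; the grasp point (between the pads) lies 19 mm behind it; z points along the fingers, y is the line along which they close (so a half turn about z gives the same grasp; the last joint's range is limited). The gripper opens to 85 mm and grips with 20 to 120 N. Pads are 22 mm wide; open, the fingers measure 114 mm over their backs; the gripper's body (76 mm by 85 mm) begins 54 mm behind the grasp point. The pads swing forward as they close: fully open they stand 13 mm farther back than shut.
Start: joints at [56.648, 21.807, 74.336, -0, 83.858, -12.336], TCP at [0.197, 0.513, 0.206] pointing down, gripper open.
Joint ranges: [-178.18, 178.18], [-50.72, 133.34], [12.68, 142.11], [-81.47, 261.47], [9.98, 163.14], [-165.26, 165.26]. Speed limits (degrees/s): [136.94, 136.94, 180, 180, 180, 180].

## Interface

Orientations are given as a 3x3 rotation matrix whose columns are the frame's x, y, z axes.
In Python, from rig import env, optics, spotter gives the robot as it stands.
- The arm moves only by the shell command python3 -m crank 'ROWS' [FORCE]. ROWS is JSON, one flat list of numbers, 5 for each row, row after row: the finger opening in cm, from 0 to 8.54, then the shift along the tool's x, y, z in cm, then the turn about the tool's z in rad. A call has exactly 8 rows; each row shifts and turns the commanded pose from where the row before left it, along the tool's axes as they then stand; what a row does not reach is not made up. A row lasts 1/12 s, in which the tool goes at most 41.7 mm and 7.16 degrees, less where a joint would pass 70% of its speed; a pose out of reach is approached as far as the arm can. A call is refused whole if a number of a shift passes 4.17 or a number of a turn 0.125, either way. A call with a gripper value outside its range is refused whole. The fingers move at their own pace and stop on an object; FORCE is the grip in N (left out, the last holds). Time passes only in rows, so rows that do not move let the fingers close, or fill a call up. It gives the time, the measured TCP pose, the force, the opening and the grip force at its end, in the units of the state.
- env.observe(): the state, without advancing time (a new reading comes with each control period).
- optics.get_image(name): name is "scene" or "top" or "wrist"; returns a dict with "color" (420x560x3 uint8, red, green, blue), "intrinsics" (3x3 intrinsics, pixels), "distortion" ([k1, k2, p1, p2, k3] as OpenCV has them; the pictures are not rectified), "pose" (4x4, takes a point from camera to world coordinates). Camera axes: x right, y up, looking along -z (the intrinsics and any distortion apply to the point x, -y, -z); pixel columns grow to the right and rows downward; lengths in m; the calibration is good to about 2 mm. A picture is of the moment at which its call begins. There is no depth.
- env.close_job(): hands the job in; it is judged then, once.
Trained networks look in a picture, given as the dict that the camera call returned (one of the last four; its "shot" number tells which), for a name from the list of things; names that differ only in an ending like _2 or _b are one class to them, and where a whole thing is asked for, a point or a joint stands for the part that bears it (a point fixed in the world has none). Each returns a list of dicts, best first, with "score" (0 to 1); they miss things now and then, are a little off and sometimes report something else, mostly with a low value. They report only what shows in the picture. A call takes as long as a camera call. They do not tell look-alikes from the thing itself.
- spotter.look_for(picture, query): "at" ([column, row] as shares, 0 to 1, of the picture: columns of its width, rows of its height, amid what is visible of it).
The state is a dict: "time_s": time; "q": joint angles; "qvel": joint speeds; "joint_efforts": joint torques, N m; "position": TCP position; "tool_rot": TCP orientation; "ft_force": force on the tool from outside, world axes, zero at the start; "wrist_torque": the same for the moment, N m; "grip_width": finger opening in m; "gripper_force": force on a finger pad.
Only numpy, scipy, OpenCV 4.12 (cv2) and the standard library are available. Lean on these libraries where they do the work, as an engineer would, in place of code of your own. Each camera call takes 0.05 s, during which the arm holds its last target. There are 200 camera calls.

## Working session

There is one attempt and no reset: what is moved stays moved. The work goes in short steps, Python scripts to look and compute and a shell command to move; the robot and the scene stay as the last step left them, time stands still between calls to the robot, and variables do not carry over. Pictures are saved under pics/ and viewed, at most 10 in all, crops included, and the job is handed in when it is done.

```bash
ls; mkdir -p pics; cat > h.py <<'E'
import numpy as np, cv2
from rig import env, optics, spotter
def ray(im,px):
    K=np.array(im["intrinsics"]);d=np.array(im["distortion"]);T=np.array(im["pose"])
    u=cv2.undistortPoints(np.array([[px]],float),K,d)[0,0]
    v=T[:3,:3]@np.array([u[0],-u[1],-1.]); return T[:3,3],v/np.linalg.norm(v)
def onz(im,px,z):
    o,v=ray(im,px); return o+v*(z-o[2])/v[2]
def proj(im,p):
    K=np.array(im["intrinsics"]);d=np.array(im["distortion"]);T=np.array(im["pose"])
    c=T[:3,:3].T@(np.array(p,float)-T[:3,3]); c=c*[1,-1,-1]
    return cv2.projectPoints(c.reshape(1,3),np.zeros(3),np.zeros(3),K,d)[0].ravel()
def tri(a,b):
    A=0;B=0
    for im,px in (a,b):
        o,v=ray(im,px);M=np.eye(3)-np.outer(v,v);A=A+M;B=B+M@o
    return np.linalg.solve(A,B)
E
python3 - <<'E'
from h import *
s=env.observe();print(s["time_s"],s["position"],np.round(s["tool_rot"],3).tolist(),s["ft_force"])
ims=[]
for n in ("scene","top","wrist"):
    im=optics.get_image(n);ims.append(im["color"])
    print(n,np.round(im["pose"],3).tolist(),np.round(im["intrinsics"],1).tolist())
    cv2.imwrite(f"pics/{n}0.png",im["color"][:,:,::-1])
    for q in ("barb","barb_grip","socket","socket_mouth","washer","plug"):
        print(q,[(np.round(np.array(r["at"])*[560,420],1).tolist(),round(r["score"],2)) for r in spotter.look_for(im,q)][:5])
E
```

```text
pics
0.0 [0.19707192 0.51312429 0.20529965] [[-0.933, 0.359, -0.001], [0.359, 0.933, -0.001], [0.0, -0.001, -1.0]] [-0.10209811 -0.41780249  0.43580454]
scene [[-0.61, -0.592, 0.526, 1.187], [0.792, -0.458, 0.403, 0.468], [0.002, 0.663, 0.749, 0.976], [0.0, 0.0, 0.0, 1.0]] [[469.3, 0.0, 282.9], [0.0, 469.3, 203.7], [0.0, 0.0, 1.0]]
barb [([355.4, 239.9], 0.78), ([367.7, 270.1], 0.68), ([414.4, 226.0], 0.6), ([390.0, 251.9], 0.55)]
barb_grip [([361.9, 273.3], 0.83), ([414.4, 228.2], 0.6), ([388.8, 251.6], 0.56), ([353.5, 238.0], 0.55)]
socket [([252.7, 185.8], 0.95)]
socket_mouth [([254.5, 181.5], 0.77)]
washer [([259.3, 174.2], 0.56)]
plug [([436.3, 277.2], 0.49), ([388.7, 251.8], 0.32)]
top [[0.026, 0.997, -0.073, 0.495], [-0.999, 0.028, 0.026, 0.005], [0.028, 0.073, 0.997, 1.216], [0.0, 0.0, 0.0, 1.0]] [[443.8, 0.0, 281.6], [0.0, 443.8, 218.5], [0.0, 0.0, 1.0]]
barb [([165.7, 291.0], 0.79), ([204.7, 243.1], 0.75), ([178.7, 216.3], 0.74), ([172.4, 248.8], 0.6)]
barb_grip [([205.2, 243.4], 0.66), ([167.4, 289.9], 0.55), ([173.3, 250.1], 0.53)]
socket [([329.2, 250.7], 0.74)]
socket_mouth [([323.4, 248.2], 0.65)]
washer [([172.2, 248.2], 0.64)]
plug [([126.7, 251.0], 0.48)]
wrist [[0.359, -0.9, -0.248, 0.135], [0.933, 0.346, 0.095, 0.538], [0.0, -0.266, 0.964, 0.375], [0.0, 0.0, 0.0, 1.0]] [[339.6, 0.0, 277.5], [0.0, 339.6, 200.3], [0.0, 0.0, 1.0]]
barb []
barb_grip []
socket []
socket_mouth []
washer []
plug []
```

```bash
python3 - <<'E'
import cv2
a=cv2.imread("pics/scene0.png");b=cv2.imread("pics/top0.png")
c1=cv2.resize(a[150:310,200:460],None,fx=3,fy=3,interpolation=cv2.INTER_CUBIC)
c2=cv2.resize(b[180:320,100:380],None,fx=2.8,fy=2.8,interpolation=cv2.INTER_CUBIC)
cv2.imwrite("pics/c1.png",c1);cv2.imwrite("pics/c2.png",c2);print(c1.shape,c2.shape)
E
```

```text
(480, 780, 3) (392, 784, 3)
```

View pics/c1.png

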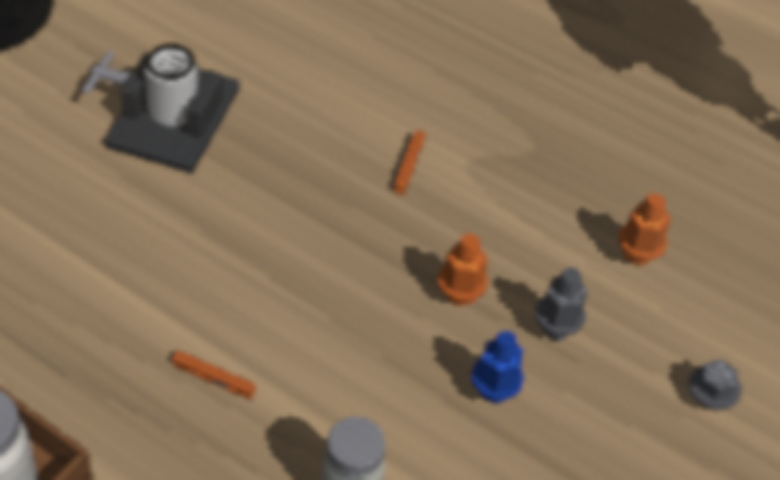

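View pics/c2.png

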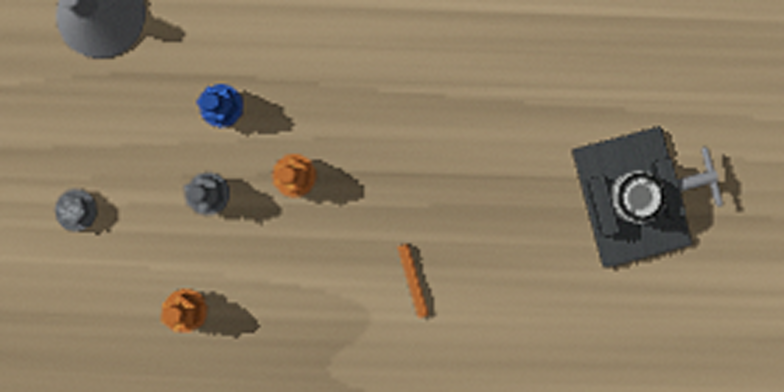

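View pics/top0.png

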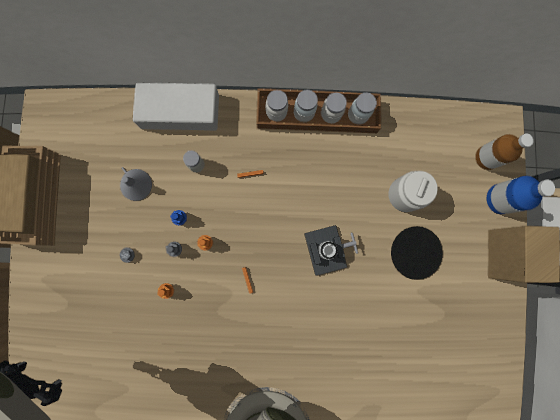

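The grey barb with a tail is at top (173,249) / scene (388,252). The blue one at top (179,217) and the orange ones at (205,243) and (166,290) are look-alikes, and the grey one at (127,255), with no tail, is the plug. The crop confirms the grey one, since it is the only grey object with flange, hexagon and tail. The socket is at top (329,250).

```bash
python3 - <<'E'
from h import *
t=optics.get_image("top");s=optics.get_image("scene")
# grey barb blob centroid in both
for nm,a,b in (("barb",(173.3,249.5),(388.8,251.6)),("mouth",(328.0,250.0),(257.0,171.0)),("plug",(127,254),(438,278))):
    p=tri((t,a),(s,b));print(nm,p,proj(t,p)-a)
for r,n in ((.073,"mouth"),):
    print(onz(t,(328.5,250.5),.073),onz(s,(257,171),.073))
print("barb z45",onz(t,(173.3,249.5),.04),onz(s,(388.8,251.6),.04))
# socket base corners (full px)
for c in ((305,233),(336,225),(346.5,267),(316,275.5),(352,245)): print(c,onz(t,c,.015 if c[0]!=352 else .036).round(3))
S=env.observe();T=np.array(t["pose"]);w=optics.get_image("wrist");W=np.array(w["pose"])
print("cam in tool",(np.array(S["tool_rot"]).T@(W[:3,3]-S["position"])).round(4),(np.array(S["tool_rot"]).T@W[:3,:3]).round(3).tolist())
E
```

```text
barb [0.48990852 0.26250874 0.03328165] [-0.42299321  0.22296425]
mouth [ 0.50073901 -0.14645851  0.07372963] [ 0.14738865 -0.09976313]
plug [0.47390859 0.39258443 0.01749561] [-0.11314522  0.0536372 ]
[ 0.49921779 -0.14750418  0.073     ] [ 0.50041253 -0.14736095  0.073     ]
barb z45 [0.49056122 0.25993532 0.04      ] [0.49407608 0.26498386 0.04      ]
(305, 233) [ 0.545 -0.09   0.015]
(336, 225) [ 0.569 -0.174  0.015]
(346.5, 267) [ 0.456 -0.205  0.015]
(316, 275.5) [ 0.431 -0.123  0.015]
(352, 245) [ 0.516 -0.216  0.036]
cam in tool [ 0.0672  0.0009 -0.1695] [[-0.0, 0.964, 0.266], [1.0, 0.001, -0.0], [-0.0, 0.266, -0.964]]
```

```bash
python3 -m crank '[8.5,-2.25,-1.58,1,0, 8.5,-2.25,-1.58,1,0, 8.5,-2.25,-1.58,1,0, 8.5,-2.25,-1.58,1,0, 8.5,-2.25,-1.58,1,0, 8.5,-2.25,-1.58,1,0, 8.5,-2.25,-1.58,1,0, 8.5,-2.25,-1.58,1,0]'
python3 - <<'E'
from h import *
s=env.observe();print(s["time_s"],s["position"],s["q"])
w=optics.get_image("wrist");cv2.imwrite("pics/w1.png",w["color"][:,:,::-1])
print(proj(w,[.49,.2625,.007]),proj(w,[.49,.2625,.078]),[(np.array(r["at"])*[560,420],r["score"]) for r in spotter.look_for(w,"barb")])
E
```

```text
time_s: 1.87
position: [0.3205, 0.3298, 0.1257]
tool_rot: [[-0.934, 0.358, 0.0], [0.358, 0.934, 0.0], [-0.0, 0.0, -1.0]]
ft_force: [0.6, 1.3, 0.0]
grip_width: 0.085
gripper_force: 0.0
1.8667 [0.3205184  0.32975459 0.12565555] [ 3.10103773e+01  1.76634113e+01  9.56296283e+01 -1.06992408e-03
  6.66770221e+01 -3.79843736e+01]
[274.65883177 361.93955356] [274.01365963 425.39884485] [(array([245.784, 283.08 ]), 0.67)]
```

View pics/w1.png

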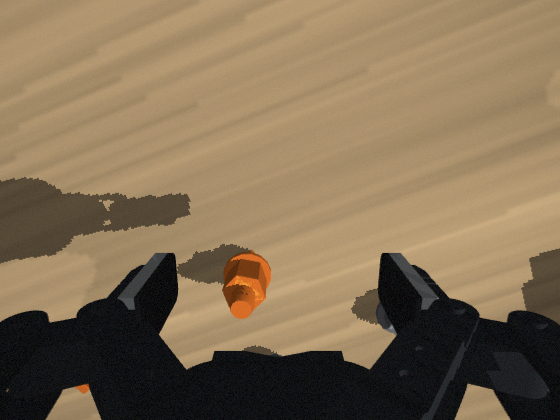

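The look-alike orange barb fills the view at (247,285), and the gripper hides the lower part of the image. I'll view the grey barb at the right edge instead.

```bash
python3 -m crank '[8.5,-2.7,-2.5,0.15,0, 8.5,-2.7,-2.5,0.15,0, 8.5,-2.7,-2.5,0.15,0, 8.5,-2.7,-2.5,0.15,0, 8.5,-2.7,-2.5,0.15,0, 8.5,-2.7,-2.5,0.15,0, 8.5,-2.7,-2.5,0.15,0, 8.5,-2.7,-2.5,0.15,0]'
python3 - <<'E'
from h import *
s=env.observe();print(s["time_s"],s["position"],s["q"])
w=optics.get_image("wrist");I=w["color"][:,:,::-1];cv2.imwrite("pics/w2.png",I)
print(proj(w,[.49,.2625,.007]),proj(w,[.49,.2625,.078]),[(np.array(r["at"])*[560,420],r["score"]) for r in spotter.look_for(w,"barb")])
J=np.vstack([cv2.resize(I[0:420],(374,280)),np.zeros((10,374,3),np.uint8)])
p=proj(w,[.49,.2625,.03]).astype(int);x0=max(0,min(560-110,p[0]-55));y0=max(0,p[1]-50)
c=cv2.resize(I[y0:y0+100,x0:x0+110],(638,580),interpolation=cv2.INTER_CUBIC)
c=np.clip(c.astype(float)*1.6,0,255).astype(np.uint8);cv2.imwrite("pics/w2c.png",c);print(x0,y0)
E
```

```text
time_s: 2.63
position: [0.4506, 0.0655, 0.1143]
tool_rot: [[-0.934, 0.358, 0.001], [0.358, 0.934, 0.0], [-0.001, 0.0, -1.0]]
ft_force: [1.0, 1.5, 1.3]
grip_width: 0.0847
gripper_force: 0.0
2.6333 [0.45059456 0.06549215 0.11431558] [-6.69410674e+00  1.80960231e+01  9.72838421e+01  1.58870289e-02
  6.45666199e+01 -7.57008676e+01]
[520.31999204 148.89282369] [600.66351197 162.96268942] [(array([538.216, 257.418]), 0.76), (array([449.624, 225.792]), 0.65), (array([528.696,  12.306]), 0.59), (array([538.72 , 155.694]), 0.58)]
450 102
```

View pics/w2c.png

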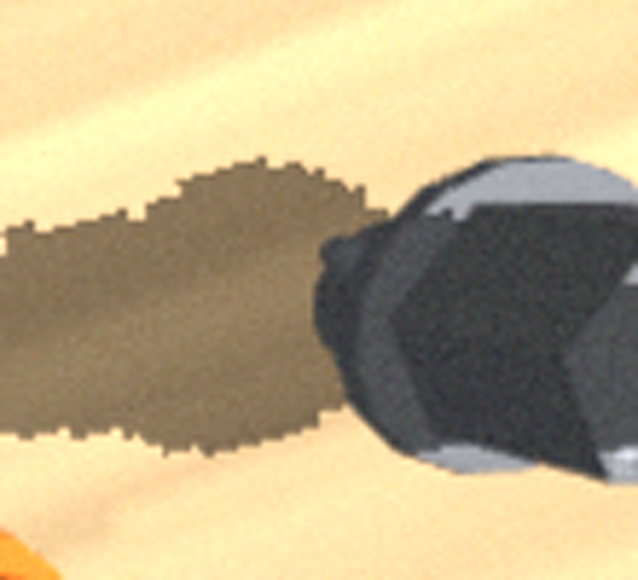

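The crop shows the grey barb with one lug peeking out at about (508,144) in the picture and a lower hexagon corner at about (518,156).

```bash
python3 - <<'E'
from h import *
from scipy.optimize import least_squares
w=optics.get_image("wrist")
px=lambda c:(450+c[0]/5.8,102+c[1]/5.8)
lug=px((333,247));c27=px((395,315)); 
# other pts: flange top outline extremes (z 27 r 21): top (540,157); bottom of flange visible at (400,455)?
print("lug",onz(w,lug,.007),"corner27",onz(w,c27,.027))
fl=[px(c) for c in ((415,205),(470,170),(540,157))]
fb=[px(c) for c in ((480,472),(430,460),(530,466))]
def res(v):
    x,y,a,s=v;R=[]
    p=proj(w,[x+.0155*np.cos(a),y+.0155*np.sin(a),.007]);R+=list(p-lug)
    # corners at a+30+60k
    cs=[proj(w,[x+.01732*np.cos(a+np.pi/6+k*np.pi/3),y+.01732*np.sin(a+np.pi/6+k*np.pi/3),.027]) for k in range(6)]
    R+=list(min((c-c27 for c in cs),key=np.linalg.norm))
    for f in fl+fb:
        q=onz(w,f,.027);R.append((np.hypot(q[0]-x,q[1]-y)-.021)*1000)
    return np.array(R)
for a0 in np.radians([-130,-110,-90,-70]):
    r=least_squares(res,[.49,.2625,a0,0]);print(r.cost,r.x[:2],np.degrees(r.x[2]),r.fun.round(1))
E
```

```text
lug [0.48544165 0.25078797 0.007     ] corner27 [0.49023965 0.24487753 0.027     ]
1.999722888360466 [0.49635742 0.26067821] -139.90596211208222 [-0.3 -1.1 -0.6  0.5  1.1  0.5 -0.7  0.1  0.2 -0.2]
1.9997228872131976 [0.49635742 0.2606782 ] -139.90600191918992 [-0.3 -1.1 -0.6  0.5  1.1  0.5 -0.7  0.1  0.2 -0.2]
1.9997228852642046 [0.49635744 0.26067817] -139.90624849476683 [-0.3 -1.1 -0.6  0.5  1.1  0.5 -0.7  0.1  0.2 -0.2]
1.9997228849333806 [0.49635744 0.26067818] -139.90619518988703 [-0.3 -1.1 -0.6  0.5  1.1  0.5 -0.7  0.1  0.2 -0.2]
```

```bash
python3 -m crank '[8.5,0.36,2.48,-0.7,0, 8.5,0.36,2.48,-0.7,0, 8.5,0.36,2.48,-0.7,0, 8.5,0.36,2.48,-0.7,0, 8.5,0.36,2.48,-0.7,0, 8.5,0.36,2.48,-0.7,0, 8.5,0.36,2.48,-0.7,0, 8.5,0.36,2.48,-0.7,0]'
python3 -m crank '[8.5,0,0,0,0.101, 8.5,0,0,0,0.101, 8.5,0,0,0,0.101, 8.5,0,0,0,0.101, 8.5,0,0,0,0.101, 8.5,0,0,0,0, 8.5,0,0,0,0, 8.5,0,0,0,0]'
python3 - <<'E'
from h import *
s=env.observe();print(s["q"],s["ft_force"])
w=optics.get_image("wrist");I=w["color"][:,:,::-1];cv2.imwrite("pics/w3.png",I)
print(proj(w,[.4945,.261,.027]),[(np.array(r["at"])*[560,420],r["score"]) for r in spotter.look_for(w,"barb")])
p=proj(w,[.4945,.261,.03]).astype(int);x0=p[0]-75;y0=p[1]-70
c=cv2.resize(I[y0:y0+140,x0:x0+150],None,fx=4,fy=4,interpolation=cv2.INTER_CUBIC)
c=np.clip(c.astype(float)*1.6,0,255).astype(np.uint8);cv2.imwrite("pics/w3c.png",c);print(x0,y0)
E
```

```text
time_s: 3.45
position: [0.493, 0.2651, 0.1706]
tool_rot: [[-0.934, 0.357, -0.0], [0.357, 0.934, 0.0], [0.0, 0.0, -1.0]]
ft_force: [0.9, -0.6, -0.4]
grip_width: 0.0847
gripper_force: 0.0
time_s: 4.12
position: [0.4936, 0.263, 0.1701]
tool_rot: [[-0.646, 0.763, -0.0], [0.763, 0.646, 0.0], [0.0, 0.0, -1.0]]
ft_force: [-0.4, -0.5, 0.5]
grip_width: 0.0851
gripper_force: 0.0
[ 1.59175379e+01  2.43301532e+01  7.64050021e+01  6.99058745e-03
  7.92655205e+01 -2.43580402e+01] [-0.38361672 -0.51230855  0.50255229]
[275.96897855 183.43412986] [(array([237.328, 263.886]), 0.86), (array([334.88 , 245.196]), 0.84), (array([190.176,  85.218]), 0.71), (array([276.416, 182.406]), 0.64)]
200 114
```

View pics/w3c.png

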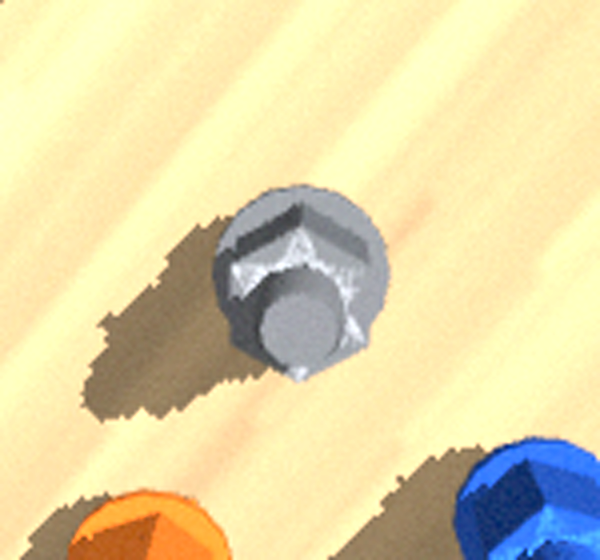

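```bash
python3 - <<'E'
from h import *
w=optics.get_image("wrist");S=env.observe();R=np.array(S["tool_rot"]);P=np.array(S["position"])
px=lambda c:(200+c[0]/4,114+c[1]/4)
L=onz(w,px((214,275)),.027);Rr=onz(w,px((389,275)),.027);T=onz(w,px((302,185)),.027)
c27=onz(w,px((302,203)),.027);c57=onz(w,px((300,381)),.057);l57=onz(w,px((231,342)),.057);r57=onz(w,px((370,338)),.057);ul=onz(w,px((230,267)),.057);tail=onz(w,px((298,330)),.078)
for n,p in dict(L=L,R=Rr,T=T,c27=c27,c57=c57,l57=l57,r57=r57,ul=ul,tail=tail).items(): print(n,p.round(4),"tool",(R.T@(p-P)*1000).round(1))
print(np.linalg.norm(L-Rr))
E
```

```text
L [0.4782 0.2475 0.027 ] tool [ -1.3 -21.7 143. ]
R [0.5096 0.2741 0.027 ] tool [ -1.3  19.5 143. ]
T [0.4803 0.2771 0.027 ] tool [ 20.  -1. 143.]
c27 [0.483  0.2739 0.027 ] tool [ 15.8  -1.  143. ]
c57 [0.5047 0.2477 0.057 ] tool [-18.2  -1.3 113. ]
l57 [0.4877 0.2448 0.057 ] tool [ -9.5 -16.2 113. ]
r57 [0.51   0.2648 0.057 ] tool [ -8.6  13.8 113. ]
ul [0.477  0.2575 0.057 ] tool [  7.1 -16.1 113. ]
tail [0.4935 0.2606 0.078 ] tool [-1.2 -1.5 92. ]
0.041174022340807595
```

The hexagon's flats look along the tool's y, and the barb is centred to about 1 mm at tool (-1.1,-1.2). I'll descend and grasp.

```bash
python3 -m crank '[6,-0.11,-0.12,1.5,0, 6,0,0,1.8,0, 6,0,0,2,0, 6,0,0,2,0, 6,0,0,2,0, 6,0,0,2,0, 6,0,0,1.6,0, 6,0,0,1.2,0]' 30
python3 -m crank '[2,0,0,0,0, 2,0,0,0,0, 2,0,0,0,0, 2,0,0,0,0, 2,0,0,0,0, 2,0,0,0,0, 2,0,0,0,0, 2,0,0,0,0]' 40
```

```text
time_s: 4.93
position: [0.4934, 0.2605, 0.0274]
tool_rot: [[-0.644, 0.765, -0.002], [0.765, 0.644, -0.0], [0.001, -0.002, -1.0]]
ft_force: [0.1, -0.2, -0.1]
grip_width: 0.0598
gripper_force: 0.0
time_s: 5.6
position: [0.4944, 0.2607, 0.0297]
tool_rot: [[-0.643, 0.765, 0.002], [0.765, 0.643, 0.0], [-0.001, 0.001, -1.0]]
ft_force: [-0.4, -0.3, 6.2]
grip_width: 0.0274
gripper_force: 40.8
```

```bash
python3 -m crank '[2,0,0,-0.5,0, 2,0,0,-1.2,0, 2,0,0,-2,0, 2,0,0,-2.2,0, 2,0,0,-2.2,0, 2,0,0,-2,0, 2,0,0,-1.2,0, 2,0,0,-0.7,0]'
python3 -m crank '[2,-1.5,-1,0,0, 2,-2.4,-1.6,0,0, 2,-2.7,-1.8,0,0, 2,-2.7,-1.8,0,0, 2,-2.7,-1.8,0,0, 2,-2.7,-1.8,0,0, 2,-2.7,-1.8,0,0, 2,-2.7,-1.8,0,0]'
python3 -m crank '[2,-2.7,-1.8,0,0, 2,-2.7,-1.8,0,0, 2,-2.7,-1.8,0.2,0, 2,-2.7,-1.8,0.4,0, 2,-2.7,-1.8,0.4,0, 2,-2.7,-1.8,0.4,0, 2,-1.9,-1.4,0.2,0, 2,0,0,0,0]'
python3 - <<'E'
from h import *
s=env.observe();print(s["q"],s["ft_force"])
w=optics.get_image("wrist");I=w["color"][:,:,::-1];cv2.imwrite("pics/w4.png",I)
p=proj(w,[.5,-.147,.073]);print(p,[(np.array(r["at"])*[560,420],r["score"]) for n in ("socket","washer") for r in spotter.look_for(w,n)])
p=p.astype(int);x0=p[0]-55;y0=max(0,p[1]-50)
c=cv2.resize(I[y0:y0+100,x0:x0+110],None,fx=5.5,fy=5.5,interpolation=cv2.INTER_CUBIC)
cv2.imwrite("pics/w4c.png",c);print(x0,y0)
E
```

```text
time_s: 6.27
position: [0.4941, 0.2607, 0.1506]
tool_rot: [[-0.644, 0.765, 0.002], [0.765, 0.644, 0.001], [-0.001, 0.002, -1.0]]
ft_force: [0.2, 0.4, -0.6]
grip_width: 0.0273
gripper_force: 39.5
time_s: 6.93
position: [0.5201, 0.0191, 0.1484]
tool_rot: [[-0.643, 0.765, -0.001], [0.765, 0.643, 0.0], [0.001, -0.001, -1.0]]
ft_force: [0.3, 0.0, -2.1]
grip_width: 0.0273
gripper_force: 39.5
time_s: 7.6
position: [0.5433, -0.2006, 0.1314]
tool_rot: [[-0.64, 0.768, -0.002], [0.768, 0.64, -0.0], [0.001, -0.001, -1.0]]
ft_force: [-0.5, 0.9, -0.7]
grip_width: 0.0275
gripper_force: 39.4
[-3.19428186e+01  2.82755738e+01  7.64497144e+01 -5.75653977e-02
  7.53609738e+01 -7.17469880e+01] [-0.53303826  0.92883828 -0.6921927 ]
[277.91009978 104.75959309] [(array([275.128, 106.008]), 0.82), (array([297.304,  84.714]), 0.85), (array([279.384, 240.786]), 0.43)]
222 54
```

View pics/w4c.png

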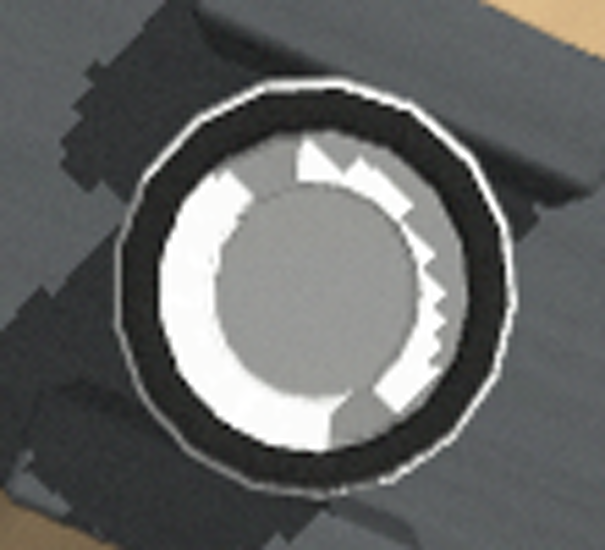

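The crop shows the washer ring, with both lip gaps visible as grey notches: the upper-left one near crop (262,165), and the opposite one near (360,418).

```bash
python3 - <<'E'
from h import *
from scipy.optimize import least_squares
w=optics.get_image("wrist");S=env.observe();R=np.array(S["tool_rot"]);P=np.array(S["position"])
px=lambda c:(222+(c[0]+.5)/5.5-.5,54+(c[1]+.5)/5.5-.5)
I=cv2.imread("pics/w4c.png",0)
# washer top outer edge/black ring mask
m=((I<60)).astype(np.uint8);n,lab,st,ce=cv2.connectedComponentsWithStats(m)
# socket rim outer circle & hole circle by points
rim=[px(c) for c in ((116,285),(315,77),(515,290),(315,494),(455,150),(180,150),(175,430))]
hole=[px(c) for c in ((214,290),(300,398),(418,290),(300,186))]
def fit(pts,z):
    q=np.array([onz(w,p,z)[:2] for p in pts]);r=least_squares(lambda v:np.hypot(*(q-v[:2]).T)-v[2],[.5,-.147,.02]);return r.x,r.fun
for pts,z in ((rim,.073),(hole,.073)):
    x,f=fit(pts,z);print(x,(f*1e3).round(1),"tool",(R.T@(np.r_[x[:2],z]-P)*1000).round(1))
c=fit(rim,.073)[0]
for a in ((240,180),(299,165),(330,425),(385,402)):
    g=onz(w,px(a),.073);print(a,np.degrees(np.arctan2(g[1]-c[1],g[0]-c[0])).round(1),np.hypot(g[1]-c[1],g[0]-c[0]).round(4))
# barb as held: tail in view?
print(proj(w,P+R@[0,0,-.0485]),proj(w,P+R@[0,0,0.0297]))
E
```

```text
[ 0.50145071 -0.14319214  0.02331614] [ 0.4  0.8  0.2  0.  -0.5 -0.7 -0.2] tool [67.1  1.6 59.7]
[ 0.50132558 -0.14313354  0.01214212] [-0.1  0.1 -0.1  0.1] tool [67.2  1.5 59.7]
(240, 180) 164.7 0.0157
(299, 165) 138.0 0.0147
(330, 425) -43.7 0.0152
(385, 402) -16.4 0.0149
[276.51386077 283.28909239] [276.81626696 219.85804709]
```

```bash
python3 - <<'E'
import cv2,numpy as np
I=cv2.imread("pics/w4.png");c=cv2.resize(I[190:340,200:360],None,fx=4,fy=4,interpolation=cv2.INTER_CUBIC)
cv2.imwrite("pics/w4d.png",np.clip(c.astype(float)*1.7,0,255).astype(np.uint8))
E
```

```text
(no output)
```

View pics/w4d.png

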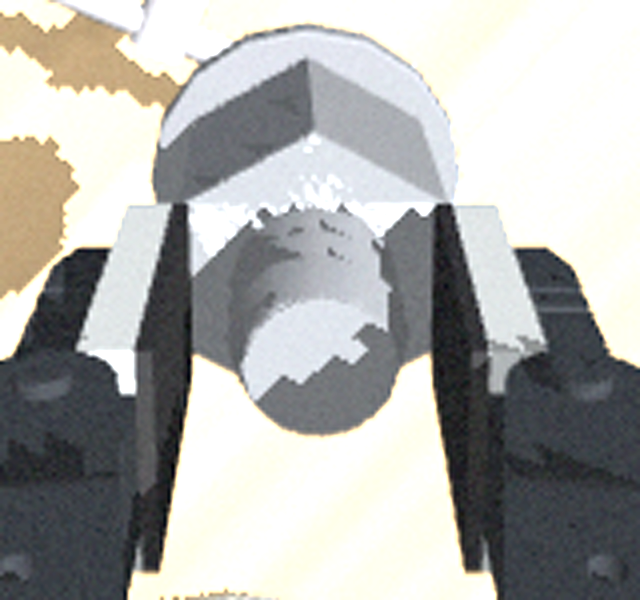

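```bash
python3 - <<'E'
from h import *
w=optics.get_image("wrist");S=env.observe();R=np.array(S["tool_rot"]);P=np.array(S["position"])
px=lambda c:(200+(c[0]+.5)/4-.5,190+(c[1]+.5)/4-.5)
for h in (29.7,):
  for n,c,z in (("tail",(320,366),78),("flL",(154,180),27),("flR",(457,180),27),("flT",(308,27),27),("c27",(308,58),27),("c57",(315,132),57)):
    print(h,n,(R.T@(onz(w,px(c),P[2]+(z-h)/1000)-P)*1000).round(1))
E
```

```text
29.7 tail [  0.9   1.4 -48.3]
29.7 flL [  0.9 -20.7   2.7]
29.7 flR [ 0.8 20.2  2.7]
29.7 flT [22.2  0.1  2.7]
29.7 c27 [18.   0.1  2.7]
29.7 c57 [ 18.1   1.  -27.3]
```

```bash
python3 -m crank '[2,0.6,0.02,0,0, 2,1,0.02,0,0, 2,1.1,0.03,0,0, 2,1.1,0.03,0,0, 2,1.1,0.03,0,0, 2,1,0.03,0,0, 2,0.73,0.02,0,0, 2,0,0,0,0]'
python3 -m crank '[2,0,0,0,0.12, 2,0,0,0,0.12, 2,0,0,0,0.12, 2,0,0,0,0.12, 2,0,0,0,0.12, 2,0,0,0,0.12, 2,0,0,0,0.12, 2,0,0,0,0.12]'
python3 -m crank '[2,0,0,0,0, 2,0,0,0,0, 2,0,0,0,0, 2,0,0,0,0, 2,0,0,0,0, 2,0,0,0,0, 2,0,0,0,0, 2,0,0,0,0]'
python3 - <<'E'
from h import *
s=env.observe();R=np.array(s["tool_rot"]);P=np.array(s["position"])
C=np.array([.5433,-.2006])+np.array([[-.64,.768],[.768,.64]])@[.0672,.0017]
print(C,"err tool cm",(R.T[:2,:2]@(C-P[:2])*100-[.09,-.01]).round(2),s["q"],np.degrees(np.arctan2(R[1,1],R[0,1])))
for i in range(3): print(env.observe()["ft_force"])
# cross-check with fixed cameras
t=optics.get_image("top");print(proj(t,[*C,.073]))
E
```

```text
time_s: 8.52
position: [0.5015, -0.1431, 0.1332]
tool_rot: [[-0.644, 0.765, -0.0], [0.765, 0.644, 0.0], [0.0, -0.0, -1.0]]
ft_force: [0.3, 0.8, -1.6]
grip_width: 0.0271
gripper_force: 39.5
time_s: 9.18
position: [0.5026, -0.1448, 0.133]
tool_rot: [[0.264, 0.965, 0.0], [0.965, -0.264, -0.0], [-0.0, 0.0, -1.0]]
ft_force: [-0.8, 0.4, 0.2]
grip_width: 0.0276
gripper_force: 39.5
time_s: 9.85
position: [0.5025, -0.1446, 0.1329]
tool_rot: [[0.258, 0.966, 0.0], [0.966, -0.258, -0.0], [-0.0, 0.0, -1.0]]
ft_force: [-0.1, 0.7, -0.5]
grip_width: 0.0272
gripper_force: 39.5
[ 0.5015976 -0.1479024] err tool cm [-0.43  0.01] [-2.90432527e+01  2.29478965e+01  8.55315581e+01  1.27742064e-04
  7.15193605e+01 -1.41139362e+01] -14.929357007963574
[-0.06528065  0.73387278 -0.48364843]
[-0.06528065  0.73387278 -0.48364843]
[-0.06528065  0.73387278 -0.48364843]
[328.67212594 249.5816806 ]
```

```bash
python3 -m crank '[2,-0.2,0,0,0, 2,-0.22,0,0.3,0, 2,0,0,0.5,0, 2,0,0,0.6,0, 2,0,0,0.6,0, 2,0,0,0.5,0, 2,0,0,0.3,0, 2,0,0,0,0]'
python3 -m crank '[2,0,0,0,0, 2,0,0,0.1,0, 2,0,0,0.1,0, 2,0,0,0.1,0, 2,0,0,0,0, 2,0,0,0,0, 2,0,0,0,0, 2,0,0,0,0]'
python3 -c "
from h import *
s=env.observe();print(s['position'],s['ft_force'],s['wrist_torque'])"
```

```text
time_s: 10.57
position: [0.501, -0.1485, 0.104]
tool_rot: [[0.258, 0.966, -0.001], [0.966, -0.258, 0.001], [0.0, -0.002, -1.0]]
ft_force: [-0.3, 0.0, -1.3]
grip_width: 0.0273
gripper_force: 39.5
time_s: 11.23
position: [0.5014, -0.1487, 0.102]
tool_rot: [[0.258, 0.966, 0.0], [0.966, -0.258, -0.0], [-0.0, 0.0, -1.0]]
ft_force: [0.8, -0.4, -0.9]
grip_width: 0.0273
gripper_force: 39.5
[ 0.501413   -0.14870869  0.10200053] [ 0.8049943  -0.36438833 -0.90821202] [-0.00266819  0.00606014  0.05231832]
```

```bash
python3 -m crank '[2,0,0,0.1,0, 2,0,0,0.1,0, 2,0,0,0.05,0, 2,0,0,0.05,0, 2,0,0,0,0, 2,0,0,0,0, 2,0,0,0,0, 2,0,0,0,0]'
python3 -m crank '[2,0,0,0.05,0, 2,0,0,0.05,0, 2,0,0,0,0, 2,0,0,0,0, 2,0,0,0,0, 2,0,0,0,0, 2,0,0,0,0, 2,0,0,0,0]'
```

```text
time_s: 11.9
position: [0.5014, -0.1487, 0.099]
tool_rot: [[0.258, 0.966, 0.0], [0.966, -0.258, -0.0], [-0.0, 0.0, -1.0]]
ft_force: [0.4, -0.3, -1.2]
grip_width: 0.0273
gripper_force: 39.5
time_s: 12.57
position: [0.5014, -0.1487, 0.098]
tool_rot: [[0.258, 0.966, 0.0], [0.966, -0.258, -0.0], [-0.0, 0.0, -1.0]]
ft_force: [-0.3, -0.4, 0.6]
grip_width: 0.0274
gripper_force: 39.8
```

```bash
python3 -m crank '[2,0,0,0.03,0, 2,0,0,0.02,0, 2,0,0,0,0, 2,0,0,0,0, 2,0,0,0,0, 2,0,0,0,0, 2,0,0,0,0, 2,0,0,0,0]'
```

```text
time_s: 13.23
position: [0.5014, -0.1487, 0.0975]
tool_rot: [[0.258, 0.966, 0.0], [0.966, -0.258, -0.0], [-0.0, 0.0, -1.0]]
ft_force: [-0.8, 0.7, 3.5]
grip_width: 0.0272
gripper_force: 40.5
```

Lip contact came at about 4 N, at the predicted height. Now I'll turn clockwise to feel for the gap.

```bash
python3 -m crank '[2,0,0,0,0.03, 2,0,0,0,0.03, 2,0,0,0,0.03, 2,0,0,0,0.03, 2,0,0,0,0, 2,0,0,0,0, 2,0,0,0,0, 2,0,0,0,0]'
python3 -m crank '[2,0,0,0,0.03, 2,0,0,0,0.02, 2,0,0,0,0, 2,0,0,0,0, 2,0,0,0,0, 2,0,0,0,0, 2,0,0,0,0, 2,0,0,0,0]'
python3 -m crank '[2,0,0,0,0.03, 2,0,0,0,0.02, 2,0,0,0,0, 2,0,0,0,0, 2,0,0,0,0, 2,0,0,0,0, 2,0,0,0,0, 2,0,0,0,0]'
```

```text
time_s: 13.9
position: [0.5011, -0.1486, 0.0972]
tool_rot: [[0.371, 0.929, -0.001], [0.929, -0.371, 0.0], [0.0, -0.001, -1.0]]
ft_force: [-0.9, 0.3, -0.5]
grip_width: 0.0273
gripper_force: 39.4
time_s: 14.57
position: [0.5014, -0.1487, 0.0974]
tool_rot: [[0.418, 0.909, 0.0], [0.909, -0.418, -0.0], [-0.0, 0.0, -1.0]]
ft_force: [-0.5, -0.8, -0.7]
grip_width: 0.0271
gripper_force: 39.4
time_s: 15.23
position: [0.5014, -0.1487, 0.0974]
tool_rot: [[0.463, 0.887, 0.0], [0.887, -0.463, -0.0], [-0.0, 0.0, -1.0]]
ft_force: [-0.4, 0.0, -0.2]
grip_width: 0.0277
gripper_force: 39.5
```

The force vanished at yaw about -22°, so the gap edge is there. We are now at -27.6°, so I'll lower.

```bash
python3 -m crank '[2,0,0,0.05,0.02, 2,0,0,0.05,0, 2,0,0,0.05,0, 2,0,0,0,0, 2,0,0,0,0, 2,0,0,0,0, 2,0,0,0,0, 2,0,0,0,0]'
```

```text
time_s: 15.9
position: [0.5013, -0.1487, 0.0959]
tool_rot: [[0.48, 0.877, -0.0], [0.877, -0.48, -0.0], [-0.0, -0.0, -1.0]]
ft_force: [0.1, -1.2, -1.2]
grip_width: 0.0272
gripper_force: 39.4
```

Free. Carrying on down.

```bash
python3 -m crank '[2,0,0,0.08,0, 2,0,0,0.08,0, 2,0,0,0.08,0, 2,0,0,0.08,0, 2,0,0,0.08,0, 2,0,0,0,0, 2,0,0,0,0, 2,0,0,0,0]'
python3 -m crank '[2,0,0,0.06,0, 2,0,0,0.06,0, 2,0,0,0.05,0, 2,0,0,0,0, 2,0,0,0,0, 2,0,0,0,0, 2,0,0,0,0, 2,0,0,0,0]'
```

```text
time_s: 16.57
position: [0.5014, -0.1487, 0.0919]
tool_rot: [[0.48, 0.877, -0.0], [0.877, -0.48, 0.0], [-0.0, -0.0, -1.0]]
ft_force: [-0.3, -0.8, -1.6]
grip_width: 0.0269
gripper_force: 39.4
time_s: 17.23
position: [0.5014, -0.1487, 0.0902]
tool_rot: [[0.48, 0.877, 0.0], [0.877, -0.48, 0.0], [0.0, 0.0, -1.0]]
ft_force: [-0.5, -0.3, -1.2]
grip_width: 0.0274
gripper_force: 39.4
```

```bash
python3 -m crank '[2,0,0,0.05,0, 2,0,0,0.05,0, 2,0,0,0.05,0, 2,0,0,0,0, 2,0,0,0,0, 2,0,0,0,0, 2,0,0,0,0, 2,0,0,0,0]'
python3 -m crank '[2,0,0,0.03,0, 2,0,0,0.03,0, 2,0,0,0,0, 2,0,0,0,0, 2,0,0,0,0, 2,0,0,0,0, 2,0,0,0,0, 2,0,0,0,0]'
```

```text
time_s: 17.9
position: [0.5014, -0.1487, 0.0888]
tool_rot: [[0.48, 0.877, 0.0], [0.877, -0.48, -0.0], [0.0, 0.0, -1.0]]
ft_force: [-0.3, -0.1, 0.1]
grip_width: 0.027
gripper_force: 39.8
time_s: 18.57
position: [0.5014, -0.1487, 0.0882]
tool_rot: [[0.48, 0.877, 0.0], [0.877, -0.48, -0.0], [0.0, 0.0, -1.0]]
ft_force: [-0.8, -0.0, 4.7]
grip_width: 0.0272
gripper_force: 40.7
```

```bash
python3 -m crank '[2,0,0,-0.1,0, 2,0,0,0,0, 2,0,0,0.031,0.08, 2,0,0,0.031,0.08, 2,0,0,0.031,0.08, 2,0,0,0.031,0.08, 2,0,0,0,0, 2,0,0,0,0]'
python3 -m crank '[2,0,0,0,0, 2,0,0,0,0, 2,0,0,0,0, 2,0,0,0,0, 2,0,0,0,0, 2,0,0,0,0, 2,0,0,0,0, 2,0,0,0,0]'
python3 -c "
from h import *
s=env.observe();print(s['position'],s['ft_force'],s['wrist_torque'])"
```

```text
time_s: 19.23
position: [0.5011, -0.1486, 0.0876]
tool_rot: [[0.73, 0.683, -0.001], [0.683, -0.73, 0.0], [-0.0, -0.001, -1.0]]
ft_force: [-0.5, -0.2, -1.6]
grip_width: 0.0272
gripper_force: 39.5
time_s: 19.9
position: [0.5013, -0.1486, 0.0878]
tool_rot: [[0.732, 0.682, -0.0], [0.682, -0.732, 0.0], [-0.0, -0.0, -1.0]]
ft_force: [-1.5, 0.3, -1.7]
grip_width: 0.0271
gripper_force: 39.4
[ 0.50127432 -0.14864202  0.08781846] [-1.47221362  0.32714191 -1.68648041] [-0.01978067  0.10131073  0.01700247]
```

```bash
python3 -m crank '[2,0,0,-0.05,0, 2,0,0,0,0, 2,0,0,0,0, 2,0,0,0,0, 2,0,0,0,0, 2,0,0,0,0, 2,0,0,0,0, 2,0,0,0,0]'
python3 -m crank '[2,0,0,-0.05,0, 2,0,0,0,0, 2,0,0,0,0, 2,0,0,0,0, 2,0,0,0,0, 2,0,0,0,0, 2,0,0,0,0, 2,0,0,0,0]'
```

```text
time_s: 20.57
position: [0.5012, -0.1486, 0.0883]
tool_rot: [[0.732, 0.682, -0.0], [0.682, -0.732, 0.0], [-0.0, -0.0, -1.0]]
ft_force: [-0.4, 0.8, -5.5]
grip_width: 0.0271
gripper_force: 39.6
time_s: 21.23
position: [0.5011, -0.1485, 0.0887]
tool_rot: [[0.732, 0.682, -0.001], [0.682, -0.732, 0.0], [-0.0, -0.001, -1.0]]
ft_force: [-0.5, 1.2, -11.3]
grip_width: 0.0269
gripper_force: 39.9
```

```bash
python3 -m crank '[2,0,0,0.1,0, 2,0,0,0.035,0, 2,0,0,0.038,0.1, 2,0,0,0.038,0.1, 2,0,0,0.038,0.1, 2,0,0,0,0, 2,0,0,0,0, 2,0,0,0,0]'
python3 -m crank '[2,0,0,0,0, 2,0,0,0.019,0.05, 2,0,0,0,0, 2,0,0,0,0, 2,0,0,0,0, 2,0,0,0,0, 2,0,0,0,0, 2,0,0,0,0]'
python3 -m crank '[2,0,0,0,0, 2,0,0,0.019,0.05, 2,0,0,0.019,0.05, 2,0,0,0,0, 2,0,0,0,0, 2,0,0,0,0, 2,0,0,0,0, 2,0,0,0,0]'
```

```text
time_s: 21.9
position: [0.502, -0.1492, 0.087]
tool_rot: [[0.899, 0.437, 0.002], [0.437, -0.899, -0.001], [0.001, 0.002, -1.0]]
ft_force: [-1.0, -0.9, -0.3]
grip_width: 0.0273
gripper_force: 41.8
time_s: 22.57
position: [0.5016, -0.1488, 0.0864]
tool_rot: [[0.921, 0.39, 0.001], [0.39, -0.921, -0.0], [0.0, 0.001, -1.0]]
ft_force: [-0.3, -1.7, 2.3]
grip_width: 0.0267
gripper_force: 42.9
time_s: 23.23
position: [0.5014, -0.1486, 0.0859]
tool_rot: [[0.955, 0.296, 0.0], [0.296, -0.955, -0.0], [0.0, 0.0, -1.0]]
ft_force: [-0.8, 1.2, 4.8]
grip_width: 0.0273
gripper_force: 43.5
```

```bash
Z='[2,0,0,0,0, 2,0,0,0,0, 2,0,0,0,0, 2,0,0,0,0, 2,0,0,0,0, 2,0,0,0,0, 2,0,0,0,0, 2,0,0,0,0]'; python3 -m crank '[2,0,0,0,0, 2,0,0,0,0, 2,0,0,0,0, 2,0,0,0,0, 2,0,0,0,0, 2,0,0,0,0, 2,0,0,0,0, 2,0,0,0,0]' | grep -E "pos|ft_"
python3 -m crank '[2,0,0,-0.03,0, 2,0,0,-0.02,0, 2,0,0,0,0, 2,0,0,0,0, 2,0,0,0,0, 2,0,0,0,0, 2,0,0,0,0, 2,0,0,0,0]' | grep -E "pos|ft_"
python3 -c "
from h import *
s=env.observe();print(s['position'],s['ft_force'],s['wrist_torque'],s['q'])"
python3 -m crank '[2,0,0,-0.03,0, 2,0,0,-0.02,0, 2,0,0,0,0, 2,0,0,0,0, 2,0,0,0,0, 2,0,0,0,0, 2,0,0,0,0, 2,0,0,0,0]' | grep -E "pos|ft_"
python3 -c "
from h import *
s=env.observe();print(s['position'],s['ft_force'],s['wrist_torque'])"
```

```text
position: [0.5014, -0.1487, 0.0859]
ft_force: [-0.2, 0.3, 5.1]
position: [0.5013, -0.1486, 0.0862]
ft_force: [-0.7, -0.9, -0.0]
[ 0.50128033 -0.1486231   0.08617803] [-0.69892082 -0.86192008 -0.00532   ] [-0.13811662 -0.04420059  0.02131442] [-2.95009465e+01  2.61349595e+01  8.92008566e+01 -9.62692830e-04
  6.46828441e+01  4.33193559e+01]
position: [0.5012, -0.1486, 0.0866]
ft_force: [0.2, 0.3, -6.4]
[ 0.50120667 -0.14856584  0.08659997] [ 0.16537607  0.28696004 -6.36886624] [-0.16848201 -0.1306658  -0.00189876]
```

```bash
R='from h import *
s=env.observe();print(s["position"][2],s["ft_force"][2])'
python3 -m crank '[2,0,0,0.03,0, 2,0,0,0.02,0, 2,0,0,0.03,0, 2,0,0,0.02,0, 2,0,0,0.03,0, 2,0,0,0,0, 2,0,0,0,0, 2,0,0,0,0]' >/dev/null; python3 -c "$R"
python3 -m crank '[2,0,0,0.03,0, 2,0,0,0,0, 2,0,0,0,0, 2,0,0,0,0, 2,0,0,0,0, 2,0,0,0,0, 2,0,0,0,0, 2,0,0,0,0]' >/dev/null; python3 -c "$R"
python3 -m crank '[2,0,0,0.03,0, 2,0,0,0,0, 2,0,0,0,0, 2,0,0,0,0, 2,0,0,0,0, 2,0,0,0,0, 2,0,0,0,0, 2,0,0,0,0]' >/dev/null; python3 -c "$R"
python3 -m crank '[2,0,0,0.03,0, 2,0,0,0,0, 2,0,0,0,0, 2,0,0,0,0, 2,0,0,0,0, 2,0,0,0,0, 2,0,0,0,0, 2,0,0,0,0]' >/dev/null; python3 -c "$R"
```

```text
0.08596716740723048 4.908742397701697
0.08573018299861171 6.354372172967309
0.08559366822199979 8.920154860144365
0.08548328678961398 9.701822983498039
```

```bash
cat > avg.py <<'E'
from h import *
F=[];Z=[]
for i in range(5):
    optics.get_image("wrist");s=env.observe();F.append(s["ft_force"][2]);Z.append(s["position"][2])
R=s["tool_rot"];print("t %.1f z %.5f F %.2f sd %.2f yaw %.1f"%(s["time_s"],np.mean(Z),np.mean(F),np.std(F),np.degrees(np.arctan2(R[1][1],R[0][1]))))
E
python3 -m crank '[2,0,0,-0.1,0, 2,0,0,-0.04,-0.09, 2,0,0,-0.04,-0.09, 2,0,0,-0.04,-0.09, 2,0,0,-0.04,-0.09, 2,0,0,-0.046,-0.09, 2,0,0,0,0, 2,0,0,0,0]' >/dev/null
python3 avg.py
python3 -m crank '[2,0,0,0.02,0, 2,0,0,0,0, 2,0,0,0,0, 2,0,0,0,0, 2,0,0,0,0, 2,0,0,0,0, 2,0,0,0,0, 2,0,0,0,0]' >/dev/null; python3 avg.py
python3 -m crank '[2,0,0,0.02,0, 2,0,0,0,0, 2,0,0,0,0, 2,0,0,0,0, 2,0,0,0,0, 2,0,0,0,0, 2,0,0,0,0, 2,0,0,0,0]' >/dev/null; python3 avg.py
python3 -m crank '[2,0,0,0.02,0, 2,0,0,0,0, 2,0,0,0,0, 2,0,0,0,0, 2,0,0,0,0, 2,0,0,0,0, 2,0,0,0,0, 2,0,0,0,0]' >/dev/null; python3 avg.py
```

```text
t 28.8 z 0.08759 F -0.32 sd 0.35 yaw -47.1
t 29.7 z 0.08750 F 0.35 sd 0.22 yaw -47.0
t 30.6 z 0.08730 F 1.12 sd 0.43 yaw -47.0
t 31.6 z 0.08711 F 2.27 sd 0.36 yaw -47.0
```

```bash

python3 -m crank '[2,0,0,-0.06,0, 2,0,0,-0.03,-0.1, 2,0,0,-0.03,-0.1, 2,0,0,0,0, 2,0,0,0,0, 2,0,0,0,0, 2,0,0,0,0, 2,0,0,0,0]' >/dev/null
python3 avg.py
python3 -m crank '[2,0,0,0.025,0, 2,0,0,0,0, 2,0,0,0,0, 2,0,0,0,0, 2,0,0,0,0, 2,0,0,0,0, 2,0,0,0,0, 2,0,0,0,0]' >/dev/null; python3 avg.py
python3 -m crank '[2,0,0,0.025,0, 2,0,0,0,0, 2,0,0,0,0, 2,0,0,0,0, 2,0,0,0,0, 2,0,0,0,0, 2,0,0,0,0, 2,0,0,0,0]' >/dev/null; python3 avg.py
python3 -m crank '[2,0,0,0.025,0, 2,0,0,0,0, 2,0,0,0,0, 2,0,0,0,0, 2,0,0,0,0, 2,0,0,0,0, 2,0,0,0,0, 2,0,0,0,0]' >/dev/null; python3 avg.py
python3 -m crank '[2,0,0,0.025,0, 2,0,0,0,0, 2,0,0,0,0, 2,0,0,0,0, 2,0,0,0,0, 2,0,0,0,0, 2,0,0,0,0, 2,0,0,0,0]' >/dev/null; python3 avg.py
```

```text
t 32.5 z 0.08825 F -0.34 sd 0.43 yaw -35.6
t 33.4 z 0.08806 F 1.30 sd 0.20 yaw -35.6
t 34.3 z 0.08781 F 2.89 sd 0.33 yaw -35.6
t 35.2 z 0.08758 F 4.89 sd 0.48 yaw -35.6
t 36.1 z 0.08746 F 6.42 sd 0.13 yaw -35.6
```

```bash

python3 -m crank '[2,0,0,-0.1,0, 2,0,0,0.02,0.065, 2,0,0,0.03,0.065, 2,0,0,0,0, 2,0,0,0,0, 2,0,0,0,0, 2,0,0,0,0, 2,0,0,0,0]' >/dev/null
python3 avg.py
python3 -m crank '[2,0,0,-0.025,0, 2,0,0,0,0, 2,0,0,0,0, 2,0,0,0,0, 2,0,0,0,0, 2,0,0,0,0, 2,0,0,0,0, 2,0,0,0,0]' >/dev/null; python3 avg.py
python3 -m crank '[2,0,0,-0.025,0, 2,0,0,0,0, 2,0,0,0,0, 2,0,0,0,0, 2,0,0,0,0, 2,0,0,0,0, 2,0,0,0,0, 2,0,0,0,0]' >/dev/null; python3 avg.py
python3 -m crank '[2,0,0,-0.025,0, 2,0,0,0,0, 2,0,0,0,0, 2,0,0,0,0, 2,0,0,0,0, 2,0,0,0,0, 2,0,0,0,0, 2,0,0,0,0]' >/dev/null; python3 avg.py
```

```text
t 37.1 z 0.08771 F -0.02 sd 0.23 yaw -43.0
t 38.0 z 0.08801 F -0.61 sd 0.22 yaw -43.0
t 38.9 z 0.08827 F -2.72 sd 0.15 yaw -43.0
t 39.8 z 0.08850 F -4.68 sd 0.47 yaw -43.0
```

```bash

python3 -m crank '[2,0,0,0.05,0.1, 2,0,0,0.05,0.1, 2,0,0,0.05,0.1, 2,0,0,0.05,0.1, 2,0,0,0.055,0.12, 2,0,0,0,0, 2,0,0,0,0, 2,0,0,0,0]' >/dev/null
python3 avg.py
python3 -m crank '[3.6,0,0,0,0, 3.6,0,0,0,0, 3.6,0,0,0,0, 3.6,0,0,-0.1,0, 3.6,0,0,-0.1,0, 3.6,0,0,0,0, 3.6,0,0,0,0, 3.6,0,0,0,0]'|grep -E "grip|pos"; python3 avg.py
python3 -m crank '[2,0,0,0,0, 2,0,0,0,0, 2,0,0,0,0, 2,0,0,0,0, 2,0,0,0,0, 2,0,0,0,0, 2,0,0,0,0, 2,0,0,0,0]' 25|grep -E "grip|pos"; python3 avg.py
```

```text
t 40.7 z 0.08624 F 1.27 sd 0.23 yaw -72.8
position: [0.5014, -0.1487, 0.088]
grip_width: 0.0362
gripper_force: 0.0
t 41.6 z 0.08796 F -0.24 sd 0.33 yaw -72.8
position: [0.5014, -0.1486, 0.088]
grip_width: 0.0199
gripper_force: 1.4
t 42.6 z 0.08801 F 2.59 sd 0.31 yaw -72.8
```

```bash
python3 - <<'E'
from h import *
w=optics.get_image("wrist");I=w["color"][:,:,::-1];cv2.imwrite("pics/w5.png",I)
c=cv2.resize(I[190:340,200:360],None,fx=4,fy=4,interpolation=cv2.INTER_CUBIC)
cv2.imwrite("pics/w5c.png",np.clip(c.astype(float)*1.6,0,255).astype(np.uint8))
E
```

```text
(no output)
```

View pics/w5c.png

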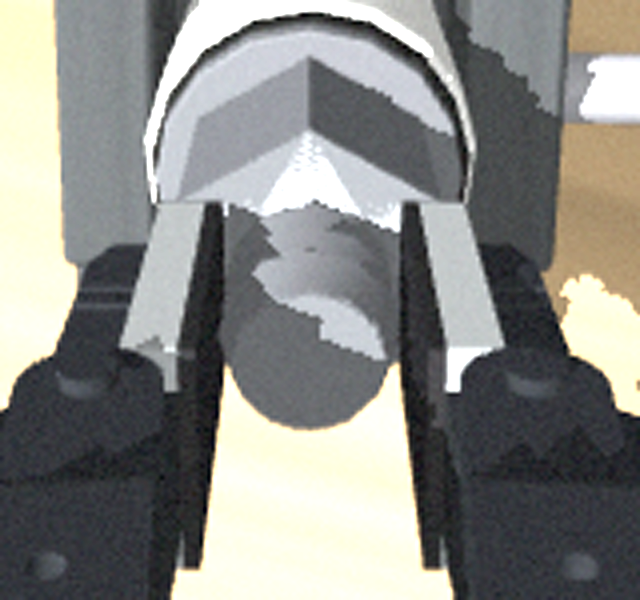

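```bash
python3 - <<'E'
from h import *
w=optics.get_image("wrist");S=env.observe();R=np.array(S["tool_rot"]);P=np.array(S["position"]);print(P,S["grip_width"],S["gripper_force"])
px=lambda c:(200+(c[0]+.5)/4-.5,190+(c[1]+.5)/4-.5)
f=lambda c,z,h:(R.T@(onz(w,px(c),P[2]+(z-h)/1000)-P)*1000).round(1)[:2]
for h in (23,26,29,32,35):
  print(h,"c27",f((308,58),27,h),"c57",f((308,130),57,h),"flT",f((308,28),27,h),"L",f((158,180),27,h),"R",f((467,180),27,h),"tail b",f((308,428),78,h),"L",f((220,345),78,h),f((392,345),78,h))
print("TCP px crop",(proj(w,P)-[200,190])*4)
for z in (-.01,-.02,-.03): print(z,(proj(w,P+R@[.011,-.01,z])-[200,190])*4,(proj(w,P+R@[.011,.01,z])-[200,190])*4)
E
```

```text
[ 0.50136179 -0.14865897  0.08799141] 0.019986061179993915 1.4724164726976596
23 c27 [20.2 -1.1] c57 [20.9 -1.1] flT [24.2 -1.1] L [  3.7 -20.7] R [ 3.7 19.5] tail b [-1.6 -1. ] L [ 7.1 -9.2] [7.  6.8]
26 c27 [19.4 -1.2] c57 [19.9 -1.1] flT [23.4 -1.1] L [  2.6 -21. ] R [ 2.6 19.9] tail b [-3.5 -1.1] L [ 5.5 -9.5] [5.5 7. ]
29 c27 [18.5 -1.2] c57 [18.9 -1.1] flT [22.6 -1.2] L [  1.4 -21.4] R [ 1.4 20.2] tail b [-5.3 -1.1] L [ 3.9 -9.7] [3.9 7.2]
32 c27 [17.6 -1.2] c57 [17.8 -1.1] flT [21.8 -1.2] L [  0.3 -21.7] R [ 0.2 20.6] tail b [-7.1 -1.1] L [ 2.3 -9.9] [2.3 7.4]
35 c27 [16.8 -1.2] c57 [16.8 -1.1] flT [21.  -1.2] L [ -0.9 -22.1] R [-0.9 21. ] tail b [-8.9 -1.1] L [  0.7 -10.1] [0.7 7.6]
TCP px crop [315.3173883  193.86303414]
-0.01 [235.22118385 141.2150571 ] [396.1138622  141.13365089]
-0.02 [230.69337938 169.85800099] [401.33038999 169.77183895]
-0.03 [225.58165832 202.19429538] [407.21965947 202.10279373]
```

The pads closed on the tail just above the hexagon. So they had only held the hexagon's top edge before, which explains the slack and tilt. I'll open, go lower while feeling, and re-grip deeper.

```bash

python3 -m crank '[4,0,0,0,0, 4,0,-0.05,0,0, 4,0,-0.06,0,0, 4,0,0,0.1,0, 4,0,0,0.1,0, 4,0,0,0.1,0, 4,0,0,0,0, 4,0,0,0,0]' |grep -E "ft|pos|width"
python3 -m crank '[4,0,0,0.1,0, 4,0,0,0.1,0, 4,0,0,0.1,0, 4,0,0,0.1,0, 4,0,0,0,0, 4,0,0,0,0, 4,0,0,0,0, 4,0,0,0,0]' |grep -E "ft|pos|width"
```

```text
position: [0.501, -0.1476, 0.0849]
ft_force: [-0.5, 0.6, 0.1]
grip_width: 0.0401
position: [0.5011, -0.1476, 0.081]
ft_force: [0.9, -0.7, 0.1]
grip_width: 0.0399
```

```bash

python3 -m crank '[4,0,0,0.12,0, 4,0,0,0.12,0, 4,0,0,0.12,0, 4,0,0,0.12,0, 4,0,0,0.12,0, 4,0,0,0.1,0, 4,0,0,0,0, 4,0,0,0,0]' |grep -E "ft|pos|width"; python3 avg.py
python3 -m crank '[2,0,0,0,0, 2,0,0,0,0, 2,0,0,0,0, 2,0,0,0,0, 2,0,0,0,0, 2,0,0,0,0, 2,0,0,0,0, 2,0,0,0,0]' 25|grep -E "ft|grip|pos"; python3 avg.py
```

```text
position: [0.501, -0.1476, 0.0739]
ft_force: [-0.8, 0.5, -0.8]
grip_width: 0.04
t 44.9 z 0.07403 F 0.20 sd 0.22 yaw -72.8
position: [0.5011, -0.1476, 0.074]
ft_force: [-1.0, 0.5, 1.9]
grip_width: 0.0293
gripper_force: 28.5
t 45.8 z 0.07401 F 1.46 sd 0.18 yaw -72.8
```

```bash

python3 -m crank '[2,0,0,0,-0.07, 2,0,0,0,-0.07, 2,0,0,0,0, 2,0,0,0,0, 2,0,0,0,0, 2,0,0,0,0, 2,0,0,0,0, 2,0,0,0,0]' 40 >/dev/null; python3 avg.py
python3 -m crank '[2,0,0,-0.03,0, 2,0,0,0,0, 2,0,0,0,0, 2,0,0,0,0, 2,0,0,0,0, 2,0,0,0,0, 2,0,0,0,0, 2,0,0,0,0]' >/dev/null; python3 avg.py
```

```text
t 46.8 z 0.07407 F 3.80 sd 0.37 yaw -64.8
t 47.7 z 0.07426 F 1.84 sd 0.48 yaw -64.8
```

```bash

python3 -m crank '[2,0,0,-0.03,0, 2,0,0,0,0, 2,0,0,0,0, 2,0,0,0,0, 2,0,0,0,0, 2,0,0,0,0, 2,0,0,0,0, 2,0,0,0,0]' >/dev/null; python3 avg.py
python3 -m crank '[2,0,0,-0.03,0, 2,0,0,0,0, 2,0,0,0,0, 2,0,0,0,0, 2,0,0,0,0, 2,0,0,0,0, 2,0,0,0,0, 2,0,0,0,0]' >/dev/null; python3 avg.py
python3 -m crank '[2,0,0,-0.03,0, 2,0,0,0,0, 2,0,0,0,0, 2,0,0,0,0, 2,0,0,0,0, 2,0,0,0,0, 2,0,0,0,0, 2,0,0,0,0]' >/dev/null; python3 avg.py
```

```text
t 48.6 z 0.07453 F -0.68 sd 0.46 yaw -64.8
t 49.5 z 0.07489 F -0.90 sd 0.24 yaw -64.8
t 50.4 z 0.07516 F -2.85 sd 0.47 yaw -64.8
```

```bash

python3 -m crank '[2,0,0,0.05,0, 2,0,0,0.035,0.1, 2,0,0,0.035,0.1, 2,0,0,0,0, 2,0,0,0,0, 2,0,0,0,0, 2,0,0,0,0, 2,0,0,0,0]' >/dev/null; python3 avg.py
python3 -m crank '[2,0,0,0.038,0.1, 2,0,0,0,0, 2,0,0,0,0, 2,0,0,0,0, 2,0,0,0,0, 2,0,0,0,0, 2,0,0,0,0, 2,0,0,0,0]' >/dev/null; python3 avg.py
python3 -m crank '[2,0,0,0.038,0.1, 2,0,0,0,0, 2,0,0,0,0, 2,0,0,0,0, 2,0,0,0,0, 2,0,0,0,0, 2,0,0,0,0, 2,0,0,0,0]' >/dev/null; python3 avg.py
```

```text
t 51.3 z 0.07412 F 1.35 sd 0.15 yaw -76.2
t 52.2 z 0.07366 F 4.38 sd 0.42 yaw -82.0
t 53.2 z 0.07340 F 5.13 sd 0.56 yaw -87.7
```

```bash

python3 -m crank '[2,0,0,0,0.078, 2,0,0,0.01,0.078, 2,0,0,0.01,0.078, 2,0,0,0.015,0.078, 2,0,0,0.015,0.078, 2,0,0,0,0, 2,0,0,0,0, 2,0,0,0,0]' >/dev/null; python3 avg.py
```

```text
t 54.1 z 0.07266 F 5.30 sd 0.26 yaw -110.1
```

```bash

python3 -m crank '[2,0,0,-0.01,0.04, 2,0,0,-0.01,0.04, 2,0,0,-0.02,0.042, 2,0,0,-0.01,0, 2,0,0,0,0, 2,0,0,0,0, 2,0,0,0,0, 2,0,0,0,0]' >/dev/null; python3 avg.py
```

```text
t 55.0 z 0.07277 F -3.92 sd 0.83 yaw -117.0
```

Estimated washer force once released is about 11–12 N. Now I let go and retreat.

```bash

python3 -m crank '[2,0,0,0.02,0, 2,0,0,0,0, 4.2,0,0,0,0, 4.2,0,0,0,0, 4.2,0,0,0,0, 4.2,0,0,0,0, 4.2,0,0,-0.2,0, 4.2,0,0,-0.5,0]' |grep -E "ft|pos|width"
python3 -m crank '[4.2,0,0,-1,0, 4.2,0,0,-1.5,0, 4.2,0,0,-2,0, 4.2,0,0,-2,0, 4.2,0,0,-2,0, 4.2,0,0,-2,0, 4.2,0,0,-1.5,0, 4.2,0,0,-0.5,0]' |grep -E "time|ft|pos|width"
python3 - <<'E'
from h import *
w=optics.get_image("wrist");I=w["color"][:,:,::-1];cv2.imwrite("pics/w6.png",I)
p=proj(w,[.501,-.148,.08]).astype(int);y0=max(0,p[1]-60);x0=p[0]-70
cv2.imwrite("pics/w6c.png",cv2.resize(I[y0:y0+130,x0:x0+140],None,fx=4,fy=4,interpolation=cv2.INTER_CUBIC))
E
```

```text
position: [0.501, -0.1477, 0.08]
ft_force: [0.2, -0.0, -0.2]
grip_width: 0.0418
time_s: 56.33
position: [0.5018, -0.148, 0.2078]
ft_force: [1.0, -0.1, 0.4]
grip_width: 0.042
```

View pics/w6c.png

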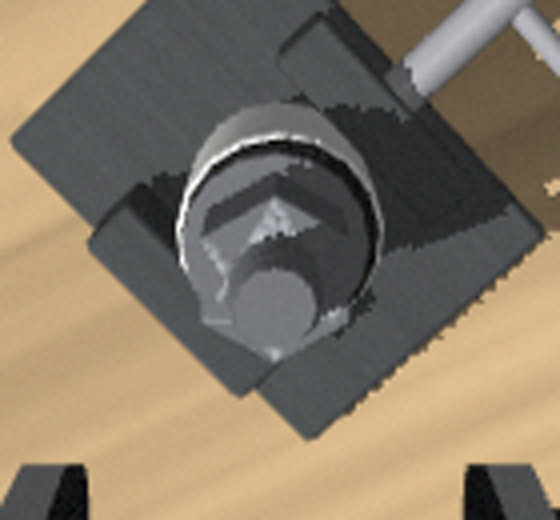

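The picture shows the barb upright and centred in the socket, with its flange on the washer. The open fingers (bottom corners) are clear of everything. Handing in.

```bash
python3 -c "
from h import *
print(env.close_job())"
```

```text
the job is handed in; nothing more can be done
None
```

I screwed the grey barb into the socket to about 47° past the estimated first bite, let go and handed the job in; I estimate 11–12 N on the washer, and the verdict was not shown.

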